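# Switch the topping bins from eggs to rice rolls

### The arm

A 7-joint arm with a two-finger parallel gripper is mounted at the origin on a cart in front of the work surface, level with it; the furniture and walls round the work are solid. World frame = base frame: x ahead of the robot, y to its left, z up, the work surface at z = 0. Lengths are in m, angles in rad, forces in N, time in s.
With the tool pointing down it reaches from about 0.4 to 0.85 m from the base axis. Payload 10.4 kg.
Tool frame: the origin (TCP) lies midway between the tips of the shut fingers; the grasp point (between the pads) lies 19 mm behind it; z points along the fingers, y is the line along which they close (so a half turn about z gives the same grasp; the last joint's range is limited). The gripper opens to 87 mm and grips with 3 to 60 N. Pads are 19 mm wide; open, the fingers measure 117 mm over their backs; the gripper's body (75 mm by 190 mm) begins 51 mm behind the grasp point.
Start: joints at [-1.184, 0.332, -0.065, 1.46, 0.022, 1.35, -0.088], TCP at [0.249, 0.573, 0.223] pointing down, gripper open.
Joint ranges: [-2.6, 2.6], [-0.5, 2.12], [-1.47, 1.34], [0.16, 2.42], [-1.27, 4.41], [0.06, 2.06], [-2.6, 2.6]. Speed limits (rad/s): [2.22, 2.22, 2.79, 2.79, 3.14, 3.14, 3.14].

### API

Orientations are given as a unit quaternion [x, y, z, w].
In Python, from bench import r gives the robot as it stands.
- The arm moves only by the tool move_arm, never from a script. Its argument "targets" is a list of rows, each a list of 3 entries, a list of its own where there are three numbers: the shift along the tool's x, y, z in cm, then the turn, a rotation vector about the tool's x, y, z in rad, then the opening in per cent of the stroke, from 0 (shut) to 100 (fully open). In form: [[[x, y, z], [wx, wy, wz], gripper], ...]. A call has 1 to 20 rows; each row shifts and turns the commanded pose from where the row before left it, along the tool's axes as they then stand; what a row does not reach is not made up. A row lasts 1/8 s, in which the tool goes at most 62.5 mm and 10.7 degrees, less where a joint would pass 70% of its speed; a pose out of reach is approached as far as the arm can. A call with a gripper value outside its range is refused whole. The fingers move at their own pace and stop on an object; "grip_force" is the grip in N (left out, the last holds). Time passes only in rows, so rows that do not move let the fingers close. It gives the time, the measured TCP pose, the force, the opening and the grip force at its end, in the units of the state.
- r.read_state(): the state, without advancing time (a new reading comes with each control period).
- r.camera(name): name is "scene" or "side" or "wrist"; returns a dict with "image" (420x560x3 uint8, blue, green, red), "vertical_fov" (degrees; the focal length in pixels is half the picture's height over the tangent of half this angle, whatever the lens; pixels are square), "cx", "cy" (the principal point, pixels), "k1" (the pictures are not rectified: a ray, as slopes to the right and down, at radius r is drawn at 1 + k1 r^2 times it, then the intrinsics apply), "cam_to_world" (4x4, takes a point from camera to world coordinates). Camera axes: x right, y down, z forward; pixel columns grow to the right and rows downward; lengths in m; the calibration is good to about 2 mm. A picture is of the moment at which its call begins. There is no depth.
- r.close_job(): hands the job in; it is judged then, once.
The state is a dict: "time": time; "joint_positions": joint angles; "joint_vel": joint speeds; "joint_torque": joint torques, N m; "ee_pos": TCP position; "eef_rot": TCP orientation; "ft_force": force on the tool from outside, world axes, zero at the start; "torque": the same for the moment, N m; "width": finger opening in m; "grip_force": force on a finger pad.
Only numpy, scipy, OpenCV 4.12 (cv2) and the standard library are available. Lean on these libraries where they do the work, as an engineer would, in place of code of your own. Each camera call takes 0.05 s, during which the arm holds its last target. There are 200 camera calls.

### The job

The stall is changing over from eggs to rice rolls: of the three steel bins on the raised steel shelf, first slide the clear cover of the bin holding the two eggs fully shut (toward you), then slide the cover of the bin holding the wrapped rice roll fully open (away from you). Push each cover with the fingertips in its recessed finger well. Leave the cover of the bin with the flat tin as it is, leave the food in the bins, and do not pick up, shift or knock over any of the other things.

Things in the scene. Friction and masses are not known exactly. Their poses are not given: they have to be found in the camera images.
- riser: fixed stainless riser shelf standing on the worktop on four legs, 350 mm deep, 680 mm wide, its top 200 mm above the worktop; the bins stand on it. Origin: centre of its foot on the worktop, z up. Before it, 0.27 to 0.30 m ahead of the robot base, a fixed board 0.51 m high spans from 0.24 m left to 0.70 m right of the base: reach over it.
- egg_bin: open-topped sheet-steel bin fixed on the riser, the egg bin, one of three alike, 210 x 124 mm and 97 mm high over its two guide rails. Origin: centre of its underside; its x axis runs along its length away from the robot, z up. The near half is an opening 105 mm long, the far half is roofed by a fixed steel deck 66 mm above its underside. Holds two brown eggs side by side in the near half, on the floor between two thin rods. Egg and roll bin may swap places.
- egg_cover (a joint): sliding cover of the egg bin, a clear plastic plate 104 x 112 mm, 4 mm thick with grey edging, its top 92 mm above the bin's underside; it slides along the bin's x axis in the guide rails. 0 m = fully shut (covers the near opening), 0.10 m = fully open (lies over the far deck); there are end stops at both. It slides with about 2 N of friction and stays where it is left; it cannot be lifted.
- egg_well (a point): centre of the floor of the recessed finger well in the egg bin's cover; moves with the cover and has the bin's axes. The well is open at the top, 60 mm along x by 76 mm along y inside, with upright walls; its floor lies 72 mm above the bin's underside and 20 mm below the cover's top. Pushing the far wall with a fingertip slides the cover open (+x of the bin), pushing the near wall slides it shut.
- roll_bin: open-topped sheet-steel bin fixed on the riser, the roll bin, one of three alike, 210 x 124 mm and 97 mm high over its two guide rails. Origin: centre of its underside; its x axis runs along its length away from the robot, z up. The near half is an opening 105 mm long, the far half is roofed by a fixed steel deck 66 mm above its underside. Holds one white wrapped rice roll lying along it, under cover and deck. Egg and roll bin may swap places.
- roll_cover (a joint): sliding cover of the roll bin, a clear plastic plate 104 x 112 mm, 4 mm thick with grey edging, its top 92 mm above the bin's underside; it slides along the bin's x axis in the guide rails. 0 m = fully shut (covers the near opening), 0.10 m = fully open (lies over the far deck); there are end stops at both. It slides with about 2 N of friction and stays where it is left; it cannot be lifted.
- roll_well (a point): centre of the floor of the recessed finger well in the roll bin's cover; moves with the cover and has the bin's axes. The well is open at the top, 60 mm along x by 76 mm along y inside, with upright walls; its floor lies 72 mm above the bin's underside and 20 mm below the cover's top. Pushing the far wall with a fingertip slides the cover open (+x of the bin), pushing the near wall slides it shut.
- tin_bin: open-topped sheet-steel bin fixed on the riser, the tin bin, one of three alike, 210 x 124 mm and 97 mm high over its two guide rails. Origin: centre of its underside; its x axis runs along its length away from the robot, z up. The near half is an opening 105 mm long, the far half is roofed by a fixed steel deck 66 mm above its underside. Holds one small flat fish tin in the near half. It stands at the right of the three.
- tin_cover (a joint): sliding cover of the tin bin, a clear plastic plate 104 x 112 mm, 4 mm thick with grey edging, its top 92 mm above the bin's underside; it slides along the bin's x axis in the guide rails. 0 m = fully shut (covers the near opening), 0.10 m = fully open (lies over the far deck); there are end stops at both. It slides with about 2 N of friction and stays where it is left; it cannot be lifted.
- tin_well (a point): centre of the floor of the recessed finger well in the tin bin's cover; moves with the cover and has the bin's axes. The well is open at the top, 60 mm along x by 76 mm along y inside, with upright walls; its floor lies 72 mm above the bin's underside and 20 mm below the cover's top. Pushing the far wall with a fingertip slides the cover open (+x of the bin), pushing the near wall slides it shut.
- egg_1: brown egg lying in the egg bin, 43 x 54 x 43 mm. Origin: centre of its underside, z up.
- egg_2: the other brown egg in the egg bin, 43 x 54 x 43 mm. Origin: centre of its underside, z up.
- bin_roll: white wrapped rice roll lying in the roll bin, 54 x 154 x 50 mm. Origin: centre of its underside, z up.
- bin_tin: small flat tin lying in the tin bin, 63 x 105 x 25 mm. Origin: centre of its underside, z up.
- pepper: bystander: pepper shaker, 44 mm across, 90 mm high, standing on the riser between two bins. Origin: centre of its underside, z up.
- spice: bystander: spice jar, 46 mm across, 106 mm high, standing on the riser between two bins. Origin: centre of its underside, z up.
- spare_roll: bystander: wrapped rice roll on the worktop, right of the riser, 54 x 154 x 50 mm. Origin: centre of its underside, z up.
- timer: bystander: round kitchen timer, 65 mm across, 46 mm high, at the right. Origin: centre of its underside, z up.
- dish: bystander: small empty steel dish, 138 mm across, 17 mm high, at the right. Origin: centre of its underside, z up.
- mug: bystander: steel mug, 77 mm across, 101 mm high, at the right. Origin: centre of its underside, z up.
- sauce: bystander: squeeze bottle, 56 mm across, 180 mm high, at the far right. Origin: centre of its underside, z up.

How it is judged:
By the outcome, as a careful person would: the job done as asked, in the order asked, and still so for the second after the job is handed in, with the robot touching nothing.
It also fails if it takes over 48 s, if anything falls off the work surface, if the arm or the gripper's body presses on something with over 40 N, if the wrist force passes 120 N, or if a joint passes its speed limit or range.

## Working session

There is one attempt and no reset: what is moved stays moved. The work goes in short steps, Python scripts to look and compute and a tool call to move; the robot and the scene stay as the last step left them, time stands still between calls to the robot, and variables do not carry over. Pictures are saved under pics/ and viewed, at most 10 in all, crops included, and the job is handed in when it is done.

Besides the shell and the picture viewer there is one more tool, called after ">>>" as name([rows], argument=value, ...), one row to a line, values as JSON. move_arm: Moves the arm, as the interface text tells. Its arguments: {"type":"object","properties":{"targets":{"type":"array"},"grip_force":{"type":"number"}},"required":["targets"]}

```bash
mkdir -p pics; cat > h.py <<'E'
from bench import r
import numpy as np, cv2
def cam(n,save=None):
    c=r.camera(n)
    if save: cv2.imwrite('pics/'+save,c['image'])
    return c
def ray(c,u,v):
    f=210/np.tan(np.radians(c['vertical_fov'])/2)
    K=np.array([[f,0,c['cx']],[0,f,c['cy']],[0,0,1.]])
    p=cv2.undistortPoints(np.array([[[u,v]]],float),K,np.array([c['k1'],0,0,0,0.]))[0,0]
    T=np.array(c['cam_to_world']); return T[:3,3],T[:3,:3]@np.array([p[0],p[1],1])
def onz(c,u,v,z):
    o,d=ray(c,u,v); return o+d*(z-o[2])/d[2]
def proj(c,P):
    f=210/np.tan(np.radians(c['vertical_fov'])/2)
    T=np.array(c['cam_to_world']); q=T[:3,:3].T@(np.array(P)-T[:3,3]); a=q[:2]/q[2]
    a=a*(1+c['k1']*(a@a)); return a*f+[c['cx'],c['cy']]
E
python3 - <<'E'
from h import *
import pickle
ims=[]
for n in ['scene','side','wrist']:
    c=cam(n,n+'0.png'); pickle.dump(c,open(n+'0.pkl','wb')); print(n,np.round(c['cam_to_world'],3).tolist(),c['vertical_fov'],c['k1'])
s=r.read_state(); print(s)
E
```

```text
scene [[0.741, -0.537, 0.403, -0.012], [-0.671, -0.584, 0.458, -0.726], [-0.01, -0.61, -0.793, 1.267], [0.0, 0.0, 0.0, 1.0]] 45.8337991897051 0.0007419640908836398
side [[-0.794, 0.534, -0.29, 0.858], [0.608, 0.7, -0.374, 0.286], [0.003, -0.473, -0.881, 1.11], [0.0, 0.0, 0.0, 1.0]] 54.94982201270236 0.03965434133750965
wrist [[0.399, 0.874, 0.278, 0.171], [0.917, -0.38, -0.122, 0.607], [-0.001, 0.304, -0.953, 0.384], [0.0, 0.0, 0.0, 1.0]] 66.10858820111685 -0.04586703036694871
{'time': 0.15, 'joint_positions': array([-1.18359902,  0.33270022, -0.06470946,  1.4607445 ,  0.02156624,
        1.34988181, -0.08848903]), 'joint_vel': array([-1.94874870e-03, -9.44855566e-04,  4.99139849e-05, -2.65030468e-03,
       -5.39346700e-04, -1.96184734e-04,  1.73530475e-04]), 'joint_torque': array([-7.05400071e-04, -6.23636484e+01,  2.35619175e-02, -3.90140676e+01,
       -6.14097272e-02,  3.72917263e-02,  1.29890236e-04]), 'ee_pos': array([0.24888438, 0.57299496, 0.22195511]), 'eef_rot': array([ 2.03453550e-01,  9.79084461e-01, -5.10302063e-04, -1.01734679e-04]), 'ft_force': array([-0.03899229,  0.43307926,  0.06126591]), 'torque': array([-0.03841938,  0.00484853,  0.03579804]), 'grip_force': 0.0, 'width': 0.087071512583702}
```

View pics/scene0.png

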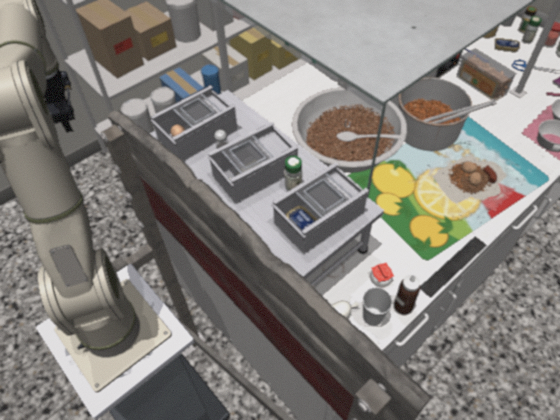

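View pics/side0.png

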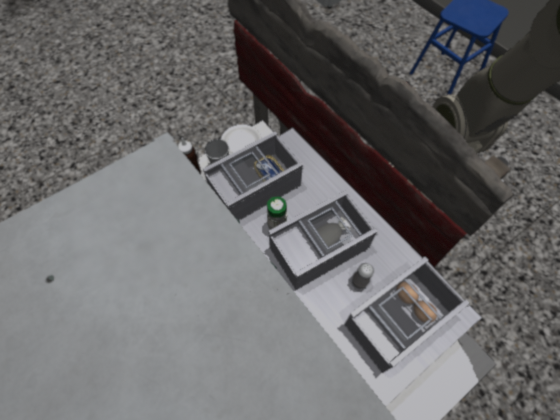

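The scene view shows three bins: egg bin on the left (~195,125), roll bin in the middle (~255,160) and tin bin on the right (~320,210). A hood or shelf hangs above the far side. The side view shows the eggs at about (418,302), the roll bin at about (325,240) and the tin at about (265,165). Next I'll crop and zoom.

```bash
python3 - <<'E'
import cv2
a=cv2.imread('pics/side0.png')[120:380,190:490]; cv2.imwrite('pics/sz.png',cv2.resize(a,None,fx=2.3,fy=2.3,interpolation=cv2.INTER_CUBIC))
a=cv2.imread('pics/scene0.png')[75:265,135:385]; cv2.imwrite('pics/cz.png',cv2.resize(a,None,fx=3,fy=3,interpolation=cv2.INTER_CUBIC))
E
```

```text
(no output)
```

View pics/sz.png

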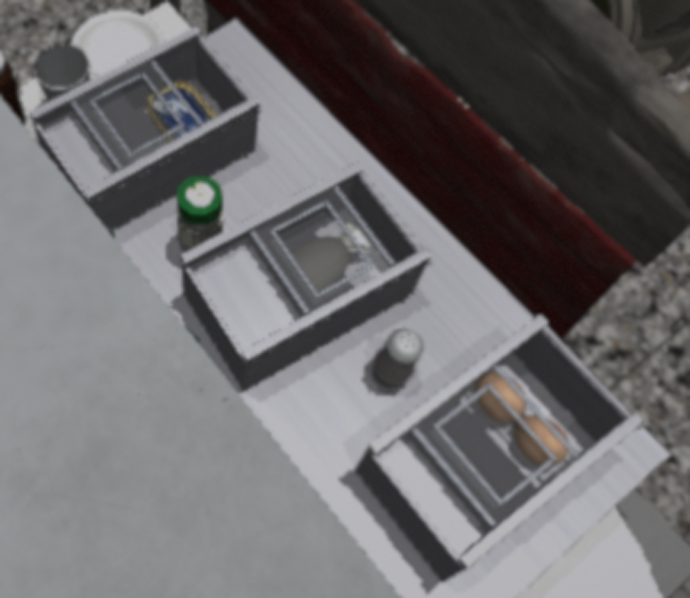

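View pics/cz.png

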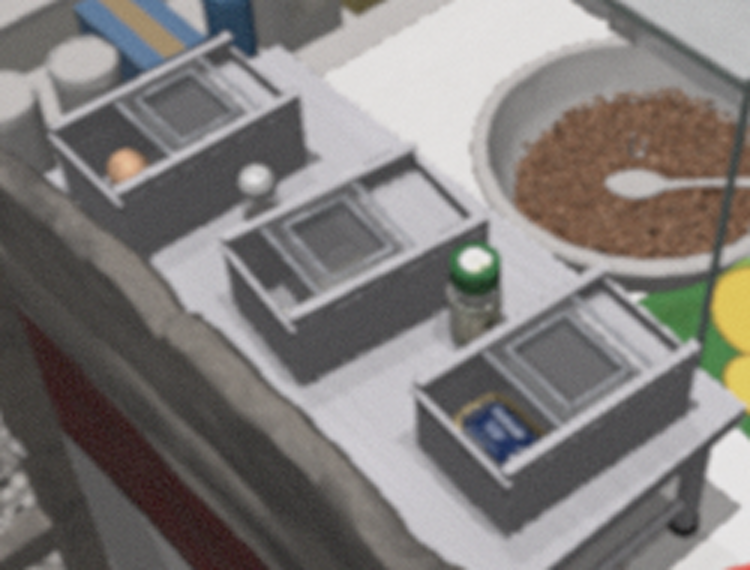

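The crops show egg rails, covers and wells clearly, with all three covers half open. I'll project the hand-read corners next.

```bash
python3 - <<'E'
from h import *
import pickle
S=pickle.load(open('scene0.pkl','rb'));D=pickle.load(open('side0.pkl','rb'))
sc=lambda p:(135+(p[0]-1)/3,75+(p[1]-1)/3)
si=lambda p:(190+(p[0]-.65)/2.3,120+(p[1]-.65)/2.3)
for nm,L in dict(egg=[(55,130),(230,40),(120,198),(298,97)],mid=[(228,242),(412,155),(295,322),(483,218)],tin=[(420,385),(602,272),(510,478),(697,348)],eggwell=[(137,100),(195,68),(243,103),(180,143)],midwell=[(272,242),(345,208),(398,248),(318,287)]).items():
    z=.297 if 'well' not in nm else .292
    P=np.array([onz(S,*sc(p),z) for p in L]); print('scene',nm,P[:,:2].round(3).tolist(),P.mean(0).round(3))
for nm,L in dict(egg=[(638,420),(465,562),(543,322),(372,448)],mid=[(428,258),(243,355),(358,178),(187,262)],eggwell=[(573,460),(500,503),(435,430),(500,385)],midwell=[(378,270),(318,302),(272,237),(325,203)]).items():
    z=.297 if 'well' not in nm else .292
    P=np.array([onz(D,*si(p),z) for p in L]); print('side',nm,P[:,:2].round(3).tolist(),P.mean(0).round(3))
a,d=ray(S,377,77);b,e=ray(D,166,135)
t=np.linalg.lstsq(np.c_[d,-e],b-a,rcond=None)[0];print('hood',a+d*t[0],b+e*t[1])
z=(a+d*t[0])[2]
print('edge',onz(S,222,2,z),onz(D,375,418,z))
E
```

```text
scene egg [[0.413, 0.325], [0.615, 0.317], [0.407, 0.207], [0.612, 0.204]] [0.512 0.263 0.297]
scene mid [[0.446, 0.095], [0.64, 0.068], [0.432, -0.019], [0.634, -0.037]] [0.538 0.027 0.297]
scene tin [[0.466, -0.142], [0.666, -0.156], [0.457, -0.259], [0.663, -0.27]] [ 0.563 -0.207  0.297]
scene eggwell [[0.498, 0.312], [0.567, 0.312], [0.571, 0.238], [0.493, 0.234]] [0.532 0.274 0.292]
scene midwell [[0.478, 0.073], [0.553, 0.061], [0.556, -0.01], [0.474, 0.003]] [0.515 0.032 0.292]
side egg [[0.416, 0.334], [0.621, 0.326], [0.413, 0.22], [0.619, 0.211]] [0.517 0.273 0.297]
side mid [[0.452, 0.108], [0.656, 0.077], [0.446, -0.0], [0.64, -0.03]] [0.549 0.039 0.297]
side eggwell [[0.486, 0.323], [0.562, 0.311], [0.562, 0.233], [0.487, 0.238]] [0.524 0.276 0.292]
side midwell [[0.497, 0.087], [0.565, 0.077], [0.556, -0.003], [0.489, -0.0]] [0.527 0.04  0.292]
hood [ 0.74134042 -0.18675238  0.55890539] [ 0.74170657 -0.18704072  0.55907545]
edge [0.67729477 0.29702179 0.55890539] [0.75739547 0.34398688 0.55890539]
```

>>> move_arm([
  [[0,0,-5],[0,0,-0.185],0],
  [[0,0,-5],[0,0,-0.185],0],
  [[0,0,-5],[0,0,0],0],
  [[0,0,-5],[0,0,0],0],
  [[-3,-3,0],[0,0,0],0],
  [[-3,-3,0],[0,0,0],0],
  [[-3,-3,0],[0,0,0],0],
  [[-3,-3,0],[0,0,0],0],
  [[-3,-3,0],[0,0,0],0],
  [[-3,-3,0],[0,0,0],0],
  [[-3,-3,0],[0,0,0],0],
  [[-3,-3,0],[0,0,0],0],
  [[-3,-3,0],[0,0,0],0],
  [[-2.3,-1.7,0],[0,0,0],0],
  [[0,0,0],[0,0,0],0],
  [[0,0,0],[0,0,0],0],
])

```text
time: 2.15
ee_pos: [0.5298, 0.2756, 0.4223]
eef_rot: [0.019, 1.0, 0.0, -0.0]
ft_force: [-0.6, 0.4, 0.6]
width: 0.0005
grip_force: 0.0
```

```bash
python3 - <<'E'
from h import *
import pickle
c=cam('wrist');pickle.dump(c,open('w1.pkl','wb'));s=cam('scene')
cv2.imwrite('pics/w1.png',np.hstack([cv2.resize(c['image'],(400,300)),cv2.resize(s['image'],(400,300))]))
st=r.read_state();print(st['time'],st['ee_pos'],st['eef_rot'],st['ft_force'],st['width'],st['joint_positions'])
E
```

```text
2.25 [0.5295223  0.27596336 0.42254721] [ 1.89155530e-02  9.99821040e-01  2.39304017e-04 -1.79204219e-04] [-0.28730482  1.01877788  0.43608239] 0.0004131884702392073 [-0.66442709  0.2507002   0.14327128  1.15676751 -0.03652481  1.73653894
  1.00136005]
```

View pics/w1.png

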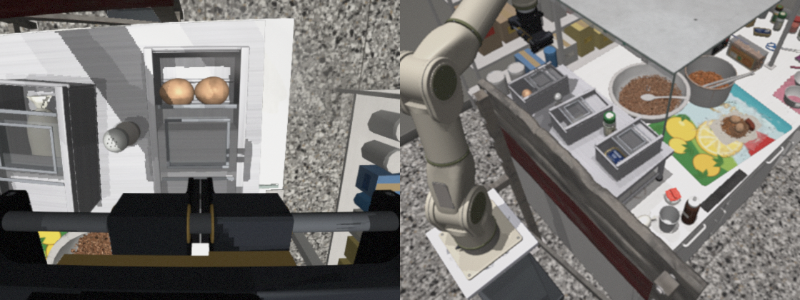

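The wrist view shows the egg bin at (150–247, 48–195) in the half-size picture, with its well's near edge at about v=120. The scene view shows the arm well clear of the board.

```bash
python3 - <<'E'
from h import *
import pickle
c=pickle.load(open('w1.pkl','rb'))
for n,p,z in [('Lrail near',(149,49),.297),('Rrail near',(247,48),.297),('wellNL',(166,120),.292),('wellNR',(232,120),.292),('wellFL',(166,172),.292),('mid rail near',(62,82),.297),('mid rail far',(100,205),.297),('midwell NR',(58,125),.292),('midwell FR',(60,173),.292)]:
    print(n,onz(c,p[0]*1.4+.2,p[1]*1.4+.2,z).round(3))
cv2.imwrite('pics/w1z.png',cv2.resize(c['image'][50:290,0:400],None,fx=2,fy=2,interpolation=cv2.INTER_CUBIC))
E
```

```text
Lrail near [0.41  0.222 0.297]
Rrail near [0.414 0.335 0.297]
wellNL [0.495 0.234 0.292]
wellNR [0.498 0.318 0.292]
wellFL [0.567 0.228 0.292]
mid rail near [0.442 0.111 0.297]
mid rail far [0.612 0.129 0.297]
midwell NR [0.495 0.091 0.292]
midwell FR [0.563 0.079 0.292]
```

View pics/w1z.png

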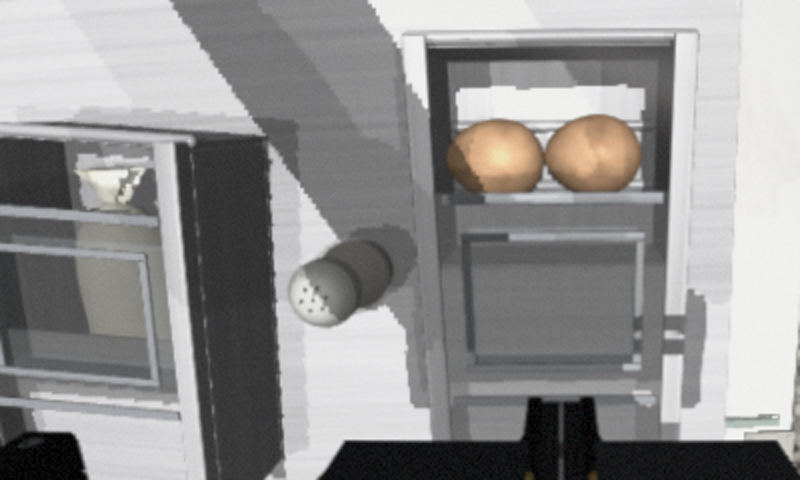

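>>> move_arm([
  [[0,0,4],[0,0,0],0],
  [[0,0,4],[0,0,0],0],
  [[0,0,3],[0,0,0],0],
  [[0,0,1.5],[0,0,0],0],
  [[0,0,1],[0,0,0],0],
  [[0,0,0.7],[0,0,0],0],
  [[0,0,0],[0,0,0],0],
  [[1,0,0],[0,0,0],0],
  [[1,0,0],[0,0,0],0],
  [[1,0,0],[0,0,0],0],
  [[1,0,0],[0,0,0],0],
  [[0,0,0],[0,0,0],0],
])

```text
time: 3.75
ee_pos: [0.4895, 0.2767, 0.2809]
eef_rot: [0.019, 1.0, 0.0, -0.0]
ft_force: [0.4, 0.3, -0.1]
width: 0.0008
grip_force: 0.0
```

>>> move_arm([
  [[1,0,0],[0,0,0],0],
  [[1,0,0],[0,0,0],0],
  [[1,0,0],[0,0,0],0],
  [[0.5,0,0],[0,0,0],0],
])

```text
time: 4.25
ee_pos: [0.4547, 0.2777, 0.2806]
eef_rot: [0.02, 1.0, -0.0, -0.0]
ft_force: [1.8, -2.1, 0.5]
width: 0.0002
grip_force: 1.1
```

```bash
python3 - <<'E'
from h import *
import pickle
c=cam('wrist');pickle.dump(c,open('w2.pkl','wb'));s=cam('side')
b=cv2.resize(s['image'][240:390,330:490],None,fx=2.6,fy=2.6)
w=cv2.resize(c['image'][:,100:420],None,fx=.93,fy=.93)
cv2.imwrite('pics/w2.png',np.hstack([w[:390],b[:390]]))
E
```

```text
(no output)
```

View pics/w2.png

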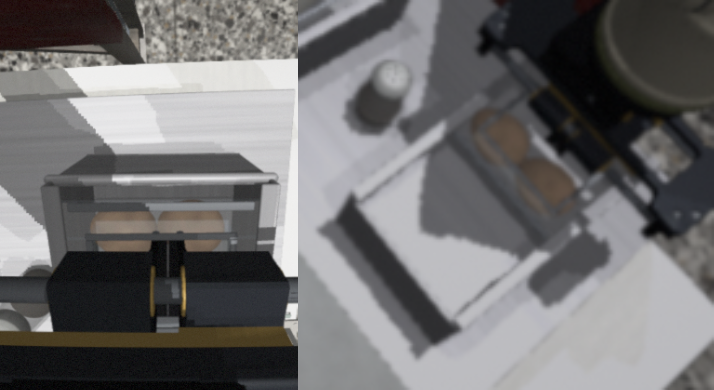

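The cover is moving shut: its far edge is now near the deck edge, and in the wrist view its near edge is at v≈207, close to the front bar at v≈178. I'll keep pushing in small steps up to the stop.

>>> move_arm([
  [[0.5,0,0],[0,0,0],0],
  [[0.5,0,0],[0,0,0],0],
  [[0.3,0,0],[0,0,0],0],
  [[0,0,0],[0,0,0],0],
])

```text
time: 4.85
ee_pos: [0.4473, 0.2781, 0.2808]
eef_rot: [0.021, 1.0, 0.001, 0.005]
ft_force: [27.0, 5.0, -11.8]
width: 0.0003
grip_force: 13.4
```

>>> move_arm([
  [[-1,0,0],[0,0,0],0],
  [[-1.5,0,0],[0,0,0],0],
  [[0,0,-2],[0,0,0],0],
  [[0,0,-4],[0,0,0],0],
  [[0,0,-4],[0,0,0],0],
  [[0,0,-4],[0,0,0],0],
  [[-1,-3,0],[0,0,0],0],
  [[-1,-3,0],[0,0,0],0],
  [[-1,-3,0],[0,0,0],0],
  [[-1,-3,0],[0,0,0],0],
  [[-1,-3,0],[0,0,0],0],
  [[-0.5,-3,0],[0,0,0],0],
  [[-0.5,-3,0],[0,0,0],0],
  [[-0.5,-3,0],[0,0,0],0],
  [[0,0,0],[0,0,0.1],0],
  [[0,0,0],[0,0,0],0],
  [[0,0,0],[0,0,0],0],
])

```text
time: 6.98
ee_pos: [0.5229, 0.0354, 0.4204]
eef_rot: [0.068, 0.998, 0.0, -0.0]
ft_force: [0.2, -0.3, 0.8]
width: 0.0005
grip_force: 0.0
```

```bash
python3 - <<'E'
from h import *
import pickle
c=cam('wrist');pickle.dump(c,open('w3.pkl','wb'));cv2.imwrite('pics/w3.png',cv2.resize(c['image'][:300],(800,429),interpolation=cv2.INTER_CUBIC))
st=r.read_state();print(st['ee_pos'],st['eef_rot'],st['ft_force'])
E
```

```text
[0.52284353 0.03546582 0.42039092] [ 6.85017930e-02  9.97650973e-01  2.03037425e-05 -2.01578372e-04] [-0.2087998  -0.18603113  0.00766933]
```

View pics/w3.png

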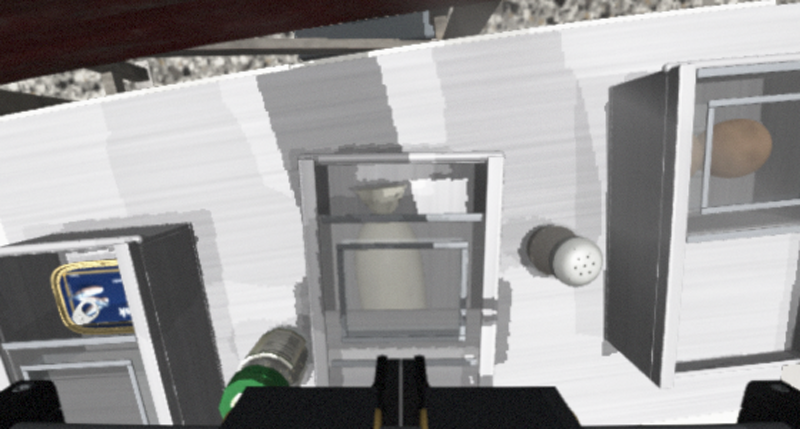

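The roll well lies at (338–467, 242–337) and the egg cover looks shut, with its near edge by the front bar.

```bash
python3 - <<'E'
from h import *
import pickle
c=pickle.load(open('w3.pkl','rb'))
for n,p,z in [('Lrail near',(306,157),.297),('Rrail near',(501,156),.297),('wNL',(338,245),.292),('wNR',(467,242),.292),('wFL',(345,338),.292),('wFR',(465,337),.292),('cover near',(400,216),.292),('egg rail near',(685,67),.297),('eggNL',(708,103),.292),('eggFL',(704,211),.292),('egg cover far',(690,241),.292)]:
    print(n,onz(c,(p[0]+.5)*.7-.5,(p[1]+.5)*.7-.5,z).round(3))
E
```

```text
Lrail near [ 0.432 -0.008  0.297]
Rrail near [0.447 0.107 0.297]
wNL [0.487 0.    0.292]
wNR [0.497 0.082 0.292]
wFL [ 0.551 -0.006  0.292]
wFR [0.561 0.075 0.292]
cover near [0.475 0.042 0.292]
egg rail near [0.411 0.216 0.297]
eggNL [0.432 0.234 0.292]
eggFL [0.497 0.234 0.292]
egg cover far [0.515 0.226 0.292]
```

>>> move_arm([
  [[0,0.2,4],[0,0,0],0],
  [[0,0,4],[0,0,0],0],
  [[0,0,3],[0,0,0],0],
  [[0,0,1.5],[0,0,0],0],
  [[0,0,1],[0,0,0],0],
  [[0,0,0.5],[0,0,0],0],
  [[0,0,0],[0,0,0],0],
  [[-1,0,0],[0,0,0],0],
  [[-1,0,0],[0,0,0],0],
  [[-1,0,0],[0,0,0],0],
  [[-1,0,0],[0,0,0],0],
  [[-1,0,0],[0,0,0],0],
  [[-1,0,0],[0,0,0],0],
  [[-1,0,0],[0,0,0],0],
  [[-0.5,0,0],[0,0,0],0],
])

```text
time: 8.9
ee_pos: [0.5979, 0.0264, 0.2802]
eef_rot: [0.07, 0.998, -0.0, -0.0]
ft_force: [-1.8, 1.7, 0.6]
width: 0.0007
grip_force: 1.1
```

>>> move_arm([
  [[-0.5,0,0],[0,0,0],0],
  [[-0.5,0,0],[0,0,0],0],
  [[-0.4,0,0],[0,0,0],0],
  [[0,0,0],[0,0,0],0],
])

```text
time: 9.4
ee_pos: [0.6117, 0.0241, 0.2806]
eef_rot: [0.07, 0.998, -0.0, 0.0]
ft_force: [-0.7, 0.7, 0.7]
width: 0.0009
grip_force: 0.0
```

>>> move_arm([
  [[-0.4,0,0],[0,0,0],0],
  [[-0.4,0,0],[0,0,0],0],
  [[0,0,0],[0,0,0],0],
])

```text
time: 9.78
ee_pos: [0.6135, 0.0238, 0.2806]
eef_rot: [0.07, 0.998, 0.0, -0.007]
ft_force: [-35.9, 2.4, 15.1]
width: 0.0007
grip_force: 18.3
```

>>> move_arm([
  [[1,0,0],[0,0,0],0],
  [[1.5,0,0],[0,0,0],0],
  [[0,0,-2],[0,0,0],0],
  [[0,0,-4],[0,0,0],0],
  [[0,0,-4],[0,0,0],0],
  [[0,0,-4],[0,0,0],0],
  [[1,0,-2],[0,0,0],0],
  [[2,0,-2],[0,0,0],0],
  [[3,0,0],[0,0,0],0],
  [[0,0,0],[0,0,0],0],
  [[0,0,0],[0,0,0],0],
])

```text
time: 11.15
ee_pos: [0.5354, 0.035, 0.4606]
eef_rot: [0.07, 0.998, 0.0, 0.0]
ft_force: [0.2, -0.3, 0.7]
width: 0.0004
grip_force: 0.0
```

```bash
python3 - <<'E'
from h import *
import pickle
c=cam('side');s=cam('scene');pickle.dump((c,s),open('f.pkl','wb'))
a=cv2.resize(c['image'][120:380,190:490],(400,347));b=cv2.resize(s['image'][75:265,135:385],(400,304))
cv2.imwrite('pics/f.png',np.hstack([a[:300],b[:300]]))
st=r.read_state();print(st['ee_pos'],st['ft_force'])
E
```

```text
[0.53552699 0.0350683  0.46008212] [-0.14309356 -0.35655483 -0.75788134]
```

View pics/f.png

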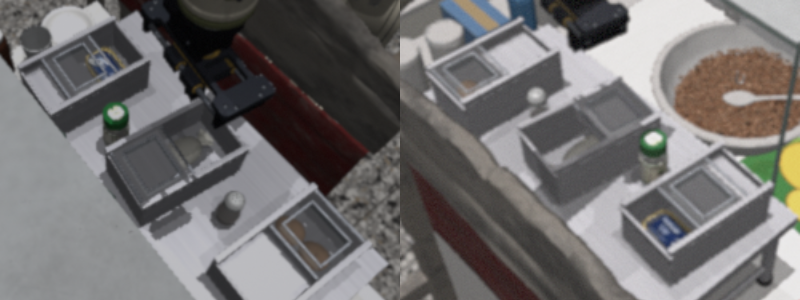

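The final view shows the egg cover shut, the roll cover fully over its far deck, and the tin cover and the shakers unmoved. The arm is clear, so I'm handing in.

```bash
python3 -c "
from bench import r
print(r.close_job())"
```

```text
the job is handed in; nothing more can be done
None
```

I slid the egg bin's cover fully shut, then the roll bin's cover fully open, pushing each to its end stop; the tin cover and everything else look untouched in the final pictures, and the job is handed in.

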